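# Seat the refractometer barrel in its V-rest and hold it pressed

## Task

The hand refractometer we check syrups with is due for its zero check. Slide the loose metal V-rest across the worktable, without lifting or tipping it, until its back is flush against the stop rail between the two ears; then pick up the lens barrel, lay it into both V's midway along the rest, its end collars outside the yokes, and press it gently straight down (about 15 N) so that it bears on both sides of the V. Finish while still holding it pressed there, do not let go, and leave the bottle, shaker and ramekin where they stand.

Things in the scene. Friction and masses are not known exactly. Their poses are not given: they have to be found in the camera images.
- rail: Steel stop rail fixed on the table: bar 20 mm (x) by 226 mm (y), 30 mm high, with an ear at each end projecting 25 mm to -x (towards the robot), 186 mm free between the ears. Origin: centre of the bar's underside; x points away from the robot, square to the bar (front face at x = -10 mm), y along the bar, z up.
- rest: Loose metal V-rest, about 0.67 kg, slides with 3 to 8 N; starts in front of the rail, a little askew. Base slab 100 (x) by 120 (y) by 20 mm high; it carries two V yokes, each 20 mm long in y, centred at y = -45 and +45 mm. Origin: centre of the underside; x away from the robot (back face x = +50 mm), y along the V's. Flush at the rail its origin is 60 mm in front of the rail's origin.
- rest_seat (a point): Where the seated barrel's centre lies: 50 mm above the rest's underside, midway between the yokes. Axes as the rest: x across, y along the V's, z up. The yokes are 62 mm wide in x and 58 mm high; the V's open upward, 45 degrees each side, mouth about 51 mm. Between the yokes is a free gap of 70 mm (nothing above the 20 mm slab).
- near_cheek: The two sloping steel V faces on the robot's side (-x) of the rest, one on each yoke, part of the rest; its origin is that of the rest.
- far_cheek: The two sloping steel V faces on the far side (+x) of the rest, one on each yoke, part of the rest; its origin is that of the rest.
- barrel: The whole lens barrel, see barrel_center (same origin and axes).
- barrel_center (a point): Centre of the lens barrel: aluminium cylinder of 28 mm diameter along its y axis, about 0.22 kg, with two octagonal black rubber collars, 36 mm across flats, at 68 to 80 mm from the centre, that keep it from rolling; a black eyecup sticks out 12 mm at the +y end. Starts lying on the table, centre 18 mm up. Grip it at the middle, across its axis; it may be seated either way round.
- squeeze_bottle_mid (a point): Red squeeze bottle, 214 mm high, a bystander; point half-way up.
- salt_shaker_mid (a point): Salt shaker, 44 mm wide and 90 mm high, a bystander; point half-way up.
- ramekin_mid (a point): White ramekin, 109 mm wide and 48 mm high, a bystander; point half-way up.
Things that resemble listed ones, but are neither listed nor needed, are in the scene too. What is shaped like the barrel but green is not meant.

How it is judged:
On the way, in this order (a step that is already met when the one before it is completed fails the run):
1. the rest stands flush against the stop rail, between the ears (x of rest in the frame of rail above -0.066 m and y of rest in the frame of rail between -0.04 and 0.04 m and angle between the x axis of rest and the x axis of rail, either way round below 0.06 rad and linear speed of rest below 0.02 m/s), for 0.2 s.
2. the barrel is lifted off the table in the gripper (height (world z) of barrel_center above 0.06 m and contact force between barrel and the fingers above 1 N), for 0.1 s.
At the end, for the whole second after the job is handed in: Rest within 6 mm of the rail, square within 0.06 rad, within 40 mm of its middle; barrel centre within 3 mm of the seat across and in height, 12 mm along, axis within 0.05 rad; fingers bear on it with over 3 N, near and far V faces carry over 3 N each, and it is still (x of rest in the frame of rail above -0.066 m and y of rest in the frame of rail between -0.04 and 0.04 m and angle between the x axis of rest and the x axis of rail, either way round below 0.06 rad and x of barrel_center in the frame of rest_seat between -0.003 and 0.003 m and z of barrel_center in the frame of rest_seat between -0.003 and 0.003 m and y of barrel_center in the frame of rest_seat between -0.012 and 0.012 m and angle between the y axis of barrel_center and the y axis of rest_seat, either way round below 0.05 rad and contact force between barrel and near_cheek above 3 N and contact force between barrel and far_cheek above 3 N and contact force between barrel and the fingers above 3 N and linear speed of barrel below 0.02 m/s); the arm keeps its last pose, push and grip.
It fails at once if the rest is lifted or tipped (height (world z) of rest above 0.015 m or angle between rest's own z axis and vertical above 0.15 rad).
It fails at once if the barrel is pressed too hard on the V faces (over 45 N on one side) (contact force between barrel and near_cheek above 45 N or contact force between barrel and far_cheek above 45 N).
It fails at once if a bystander is disturbed (moved by over 30 mm) (distance of any of squeeze_bottle_mid, salt_shaker_mid, ramekin_mid from where it was at the start of the episode above 0.03 m).
It also fails if it takes over 61 s, if anything falls off the work surface, if the arm or the gripper's body presses on something with over 40 N, if the wrist force passes 120 N, or if a joint passes its speed limit or range.

## Robot

A 6-joint arm with a two-finger parallel gripper is mounted at the origin on a cart in front of the work surface, level with it; the furniture and walls round the work are solid. World frame = base frame: x ahead of the robot, y to its left, z up, the work surface at z = 0. Lengths are in m, angles in rad, forces in N, time in s.
With the tool pointing down it reaches from about 0.3 to 0.95 m from the base axis. Payload 3.1 kg.
Tool frame: the origin (TCP) lies on the centre line of the jaws, within the pads' length; the fingertips stand arm.tip_extent ahead of it and the grasp point (between the pads) lies 8 mm behind it (arm.tip_extent is the distance from the TCP to the fingertips, in m); y points along the fingers, z is the direction in which the jaws open and shut, and the axes are right-handed (so a half turn about y gives the same grasp; the last joint's range is limited). The gripper opens to 85 mm and grips with 20 to 120 N. Pads are 22 mm wide; open, the fingers measure 114 mm over their backs; the gripper's body (76 mm by 85 mm) begins 54 mm behind the grasp point. The pads swing forward as they close: fully open they stand 13 mm farther back than shut.
Start: joints at [-1.378, 0.308, 1.634, -0, 1.2, -0.07], TCP at [0.162, -0.604, 0.216] pointing down, gripper open.
Joint ranges: [-3.06, 3.06], [-0.79, 1.96], [0.05, 2.63], [-1.19, 4.34], [0.05, 2.64], [-2.94, 2.94]. Speed limits (rad/s): [2.79, 2.79, 3.14, 3.14, 3.14, 3.14].

## Interface

Orientations are given as a unit quaternion [w, x, y, z].
In Python, from station import arm gives the robot as it stands. The module is installed in compiled form; this text tells all that it offers.
- The arm moves only by the shell command python3 -m inch 'ROWS' [FORCE]. ROWS is text: rows parted by semicolons, each of 7 numbers parted by spaces: the gripper's target within -1 to 1 (shut at 1, half-way at 0, fully open at -1), then the shift along the tool's x, y, z in cm, then the turn, a rotation vector about the tool's x, y, z in degrees. A call has 1 to 12 rows; each row shifts and turns the commanded pose from where the row before left it, along the tool's axes as they then stand; what a row does not reach is not made up. A row lasts 1/8 s, in which the tool goes at most 62.5 mm and 10.7 degrees, less where a joint would pass 70% of its speed; a pose out of reach is approached as far as the arm can. A call is refused whole if a number of a shift passes 6.25 or a number of a turn 10.7, either way. A call with a gripper value outside its range is refused whole. The fingers move at their own pace and stop on an object; FORCE is the grip in N (left out, the last holds). Time passes only in rows, so rows that do not move let the fingers close. It gives the time, the measured TCP pose, the force and the opening at its end, in the units of the state.
- arm.read_state(): the state, without advancing time (a new reading comes with each control period).
- arm.grab_frame(name): name is "scene" or "top"; returns (picture, depth): 480x640x3 uint8, red, green, blue; 480x640 float32, m along the optical axis (not along the pixel's ray), 0 where there is no reading.
- arm.camera_params(name): a dict with "fx", "fy", "cx", "cy" (pixels), "R" (3x3) and "t" (3): a world point X has camera coordinates R X + t. Camera axes: x right, y down, z forward; pixel columns grow to the right and rows downward; lengths in m; the calibration is good to about 2 mm. A picture is of the moment at which its call begins. camera_params takes no time and is no camera call.
- arm.job_done(): hands the job in, once; it reports no verdict.
The state is a dict: "t": time; "joint_positions": joint angles; "dq": joint speeds; "joint_torque": joint torques, N m; "ee_pos": TCP position; "tcp_rot": TCP orientation; "force": force on the tool from outside, world axes, zero at the start; "wrist_torque": the same for the moment, N m; "finger_gap": finger opening in m.
Only numpy, scipy, OpenCV 4.12 (cv2) and the standard library are available. Lean on these libraries where they do the work, as an engineer would, in place of code of your own. Each camera call takes 0.05 s, during which the arm holds its last target. There are 200 camera calls.

## Working session

There is one attempt and no reset: what is moved stays moved. The work goes in short steps, Python scripts to look and compute and a shell command to move; the robot and the scene stay as the last step left them, time stands still between calls to the robot, and variables do not carry over. Pictures are saved under pics/ and viewed, about 8 in all and at most 12, crops included, and the job is handed in when it is done.

```bash
mkdir -p pics; cat > h.py <<'E'
import numpy as np, cv2
from station import arm
def grab(n):
    p,d=arm.grab_frame(n); return p,d,arm.camera_params(n)
def pts(d,c):
    v,u=np.mgrid[0:480,0:640]; P=np.stack([(u-c['cx'])/c['fx']*d,(v-c['cy'])/c['fy']*d,d],-1)
    return (P-np.array(c['t']))@np.array(c['R'])   # R^T(p-t)
def plane(u,v,z,c):
    R=np.array(c['R']);o=-R.T@np.array(c['t']);r=R.T@np.array([(u-c['cx'])/c['fx'],(v-c['cy'])/c['fy'],1])
    return o+r*(z-o[2])/r[2]
def save(n,p): cv2.imwrite('pics/'+n,p[...,::-1])
E
python3 - <<'E'
from h import *
for n in('top','scene'):
    p,d,c=grab(n); save(n+'0.png',p); np.savez('/tmp/'+n,p=p,d=d); print(n,c,(d>0).mean())
print(arm.read_state(), arm.tip_extent)
E
```

```text
top {'fx': 526.427993404312, 'fy': 526.427993404312, 'cx': 307.7015648175983, 'cy': 245.46474097840348, 'R': array([[ 0.00452744, -0.99986278, -0.01593512],
       [-0.99670532, -0.00322151, -0.081044  ],
       [ 0.08098155,  0.01624954, -0.99658313]]), 't': array([0.08056985, 0.61595306, 1.49164002])} 0.9959309895833334
scene {'fx': 487.15595763785643, 'fy': 487.15595763785643, 'cx': 324.2490648335378, 'cy': 236.66103936601468, 'R': array([[-0.75037681, -0.66097534, -0.00680047],
       [-0.40465492,  0.4674736 , -0.78595345],
       [ 0.52267488, -0.5870094 , -0.61824828]]), 't': array([0.52280007, 0.28111447, 1.18796219])} 0.9958854166666666
{'t': 0.1, 'joint_positions': array([-1.37771369e+00,  3.08924905e-01,  1.63503184e+00,  2.34265627e-05,
        1.19973135e+00, -6.96695276e-02]), 'dq': array([ 0.00039308, -0.00020495, -0.00315926,  0.00137277, -0.00017788,
        0.00055893]), 'joint_torque': array([-3.60382328e-04, -4.16408408e+01, -2.77644199e+01, -4.60816852e-05,
        3.98806762e-03,  4.63038461e-06]), 'ee_pos': array([ 0.16218751, -0.60278961,  0.21457068]), 'tcp_rot': array([ 0.0925889 , -0.09266487,  0.70175326, -0.70027343]), 'force': array([ 0.27815287,  0.22150575, -0.45482192]), 'wrist_torque': array([-0.03675034,  0.01454718,  0.01767689]), 'finger_gap': 0.08528267147363061} 0.011
```

View pics/top0.png

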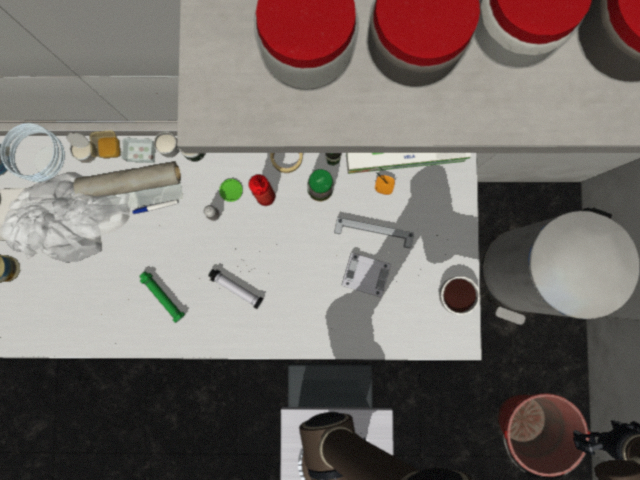

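View pics/scene0.png

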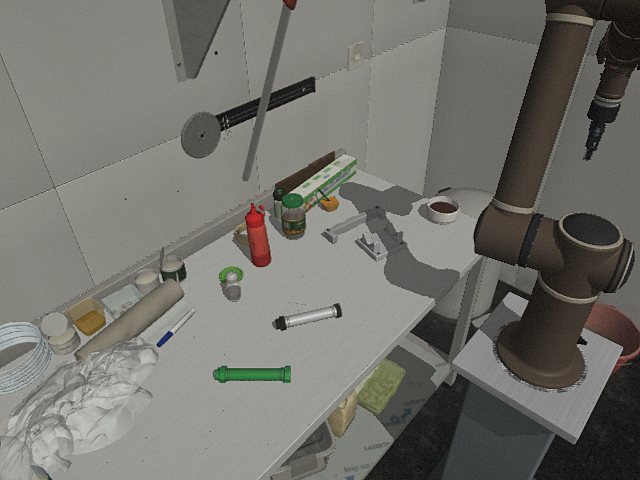

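Top view: the barrel candidates are the silver one with black collars at (236,287), which fits the description, and the green one at (162,295), which is a decoy. The rest is at (366,273) and the rail runs (336,222)–(412,240). Bottle (261,190), shaker (210,212) and ramekin (460,293) are the bystanders. Next I measure from depth and check one close crop.

```bash
cat > meas.py <<'E'
from h import *
def rect(P,m,name,show=True):
    q=P[m][:,:2].astype(np.float32)*1000
    r=cv2.minAreaRect(q); print(name,len(q),'c',np.round(r[0],1),'size',np.round(r[1],1),'ang',round(r[2],2),'z pct',np.round(np.percentile(P[m][:,2]*1000,[5,50,95]),1)); return r
def win(u0,u1,v0,v1):
    m=np.zeros((480,640),bool); m[v0:v1,u0:u1]=1; return m
def big(m):
    n,l,s,_=cv2.connectedComponentsWithStats(m.astype(np.uint8)); return l==1+np.argmax(s[1:,4])
E
python3 - <<'E'
from meas import *
z=np.load('/tmp/top.npz'); p,d=z['p'],z['d']; c=arm.camera_params('top'); P=pts(d,c)
Z=P[...,2]
print('table z',np.percentile(Z[310:350,200:300],[5,50,95]))
rail=big(win(320,425,200,252)&(Z>.02)&(Z<.045)); rect(P,rail,'rail')
rest=big(win(330,400,245,305)&(Z>.01)); rect(P,rest,'rest')
rect(P,rest&(Z>.012)&(Z<.028),'slab'); rect(P,rest&(Z>.05),'yoketops')
hsv=cv2.cvtColor(p,cv2.COLOR_RGB2HSV)
b=big(win(195,280,255,320)&(Z>.01)); rect(P,b,'barrel')
rub=b&(hsv[...,2]<80); n,l,s,ce=cv2.connectedComponentsWithStats(rub.astype(np.uint8))
for i in range(1,n):
    if s[i,4]>8: print('rubber',s[i,4],ce[i],P[l==i].mean(0))
alu=b&(hsv[...,2]>100); rect(P,big(alu),'alu')
for nme,w in dict(bottle=(245,280,165,210),shaker=(200,222,200,225),ram=(435,485,270,320),greenbar=(130,195,260,330)).items():
    m=big(win(*w)&(Z>.012)); rect(P,m,nme)
print('shelf',np.nanpercentile(Z[20:140,190:250],50), P[140,300])
a=cv2.resize(p[200:330,180:500],None,fx=2.5,fy=2.5,interpolation=cv2.INTER_CUBIC); save('crop1.png',a)
E
```

```text
table z [-0.00600738 -0.00038267  0.00547647]
rail 681 c [ 654.9 -107. ] size [226.2  45.8] ang 78.67 z pct [23.3 29.5 35.2]
rest 1456 c [537.5 -49.5] size [203.4 114.6] ang 83.16 z pct [14.7 21.2 52.6]
slab 1105 c [533.2 -84.7] size [120.4  99.8] ang 73.38 z pct [14.6 19.7 25.4]
yoketops 101 c [533.8 -42.9] size [201.9  83.5] ang 89.61 z pct [  50.7   54.4 1537.7]
barrel 621 c [478.5 220.8] size [314.3  87.9] ang 79.39 z pct [20.3 29.4 37.2]
rubber 73 [213.89041096 273.78082192] [0.53221976 0.34760294 0.05148046]
rubber 49 [258.14285714 301.73469388] [0.45451592 0.21996798 0.06339683]
alu 404 c [474.2 211.8] size [299.5  77. ] ang 82.5 z pct [22.9 29.6 36.4]
bottle 588 c [649.6 131.5] size [341.5  57.3] ang 34.55 z pct [ 32.1 165.  206.5]
shaker 203 c [613.1 210.4] size [385.7  41.6] ang 57.81 z pct [30.3 78.8 90.4]
ram 1255 c [ 476.8 -171. ] size [458.9 106.4] ang 89.7 z pct [23.4 31.4 49.9]
greenbar 636 c [449.6 319.6] size [511.9 135.9] ang 84.51 z pct [18.9 29.3 37.4]
shelf 0.8518163617603216 [0.68885664 0.0803342  0.85279813]
```

View pics/crop1.png

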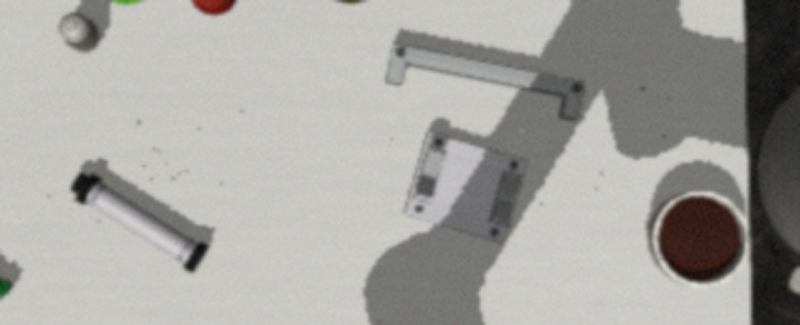

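The crop confirms it: the silver barrel with black collars spans about (85,185)–(195,257) in the crop, the eyecup end is towards the upper left, and the rest is slightly askew in front of the rail. Now clean measurements and the first move deltas.

```bash
cat >> h.py <<'E'
from scipy.spatial.transform import Rotation as Ro
def tool():
    s=arm.read_state(); w,x,y,z=s['tcp_rot']; return np.array(s['ee_pos']),Ro.from_quat([x,y,z,w]),s
def go(pos,yaw):  # yaw deg of tool x; shift (cm) in the present tool axes + level-and-turn vec (deg)
    p,R,s=tool(); M=R.as_matrix()
    yv=np.array([0,0,-1.]); xv=np.array([np.cos(np.radians(yaw)),np.sin(np.radians(yaw)),0]); T=np.c_[xv,yv,np.cross(xv,yv)]
    D=(np.array(pos)-p)
    print('t',s['t'],'pos',p.round(4),'yaw',np.degrees(np.arctan2(M[1,0],M[0,0])).round(2),'F',np.round(s['force'],1),'gap',s['finger_gap'],'q',np.round(s['joint_positions'],2))
    print('shift cm now-axes',(M.T@D*100).round(2),' in target axes',(T.T@D*100).round(2),'turn deg',np.degrees(Ro.from_matrix(M.T@T).as_rotvec()).round(2))
E
cat >> meas.py <<'E'
def fit(P,rest=True):
    Z=P[...,2]; ok=Z<.3; out={}
    r=rect(P,big(win(320,425,200,252)&(Z>.02)&(Z<.045)),'rail')
    return r
E
python3 - <<'E'
from meas import *
z=np.load('/tmp/top.npz'); p,d=z['p'],z['d']; c=arm.camera_params('top'); P=pts(d,c); Z=P[...,2]; ok=Z<.3
hsv=cv2.cvtColor(p,cv2.COLOR_RGB2HSV)
b=big(win(195,280,255,320)&(Z>.01)&ok); rect(P,b,'barrel')
q=P[b&(Z>.02)][:,:2]; print('line',np.array(cv2.fitLine(q.astype(np.float32),cv2.DIST_HUBER,0,.01,.01)).ravel())
n,l,s,ce=cv2.connectedComponentsWithStats((b&(hsv[...,2]<80)).astype(np.uint8))
for i in range(1,n):
    if s[i,4]>8: print('rubber',s[i,4],ce[i],P[l==i].mean(0))
rect(P,big(b&(hsv[...,2]>100)),'alu')
for nme,w in dict(bottle=(245,280,165,210),shaker=(200,222,200,225),ram=(435,485,270,320)).items():
    rect(P,big(win(*w)&(Z>.012)&ok),nme)
go([.46,-.06,.12],-11.3)
E
```

```text
barrel 615 c [493.3 293.8] size [174.   36.2] ang 58.56 z pct [20.3 29.4 37. ]
line [0.5252428  0.8509524  0.49257314 0.2918134 ]
rubber 72 [213.875      273.81944444] [0.53276776 0.35162097 0.03083788]
rubber 48 [258.125      301.77083333] [0.45371909 0.22333596 0.03268121]
alu 401 c [487.2 290.6] size [140.6  29.2] ang 57.97 z pct [22.9 29.5 36.2]
bottle 585 c [764.3 211.4] size [61.4 55.6] ang 46.75 z pct [ 32.1 164.7 205.6]
shaker 202 c [705.7 358.2] size [35.5 39.6] ang 73.22 z pct [30.3 78.8 90.4]
ram 1250 c [ 474.7 -344.3] size [107.7 107.8] ang 21.05 z pct [23.3 31.4 49.6]
t 0.1 pos [ 0.1622 -0.6028  0.2146] yaw -164.95 F [ 0.3  0.2 -0.5] gap 0.08528267147363061 q [-1.38  0.31  1.64  0.    1.2  -0.07]
shift cm now-axes [-42.86   9.56 -44.66]  in target axes [18.57  9.46 59.06] turn deg [ 2.0000e-02 -1.5365e+02 -1.6000e-01]
```

```bash
python3 - <<'E'
from h import *
go([.445,-.062,.18],168.7)
E
```

```text
t 0.1 pos [ 0.1622 -0.6028  0.2146] yaw -164.95 F [ 0.3  0.2 -0.5] gap 0.08528267147363061 q [-1.38  0.31  1.64  0.    1.2  -0.07]
shift cm now-axes [-41.36   3.56 -44.87]  in target axes [-17.14   3.46 -58.57] turn deg [1.200e-01 2.635e+01 2.000e-02]
```

```bash
python3 -m inch '0 -3.4 0.3 -3.7 0 0 0;0 -3.4 0.3 -3.7 0 0 0;0 -3.4 0.3 -3.7 0 0 0;0 -3.4 0.3 -3.7 0 0 0;0 -3.4 0.3 -3.7 0 0 0;0 -3.4 0.3 -3.7 0 0 0;0 -3.4 0.3 -3.7 0 0 0;0 -3.4 0.3 -3.7 0 0 0;0 -3.4 0.3 -3.7 0 0 0;0 -3.4 0.3 -3.7 0 0 0;0 -3.4 0.3 -3.7 0 0 0;0 -3.4 0.3 -3.7 0 0 0' && python3 -m inch '0 0 0 0 0 8.8 0;0 0 0 0 0 8.8 0;0 0 0 0 0 8.7 0;0 0 0 0 0 0 0;0 0 0 0 0 0 0'; python3 -c "
from h import *
go([.445,-.062,.018],168.7)"
```

```text
t: 1.6
ee_pos: [0.4413, -0.0672, 0.1794]
tcp_rot: [-0.093, 0.093, -0.701, 0.701]
force: [0.6, -0.5, -0.4]
finger_gap: 0.043
t: 2.22
ee_pos: [0.4407, -0.0688, 0.1795]
tcp_rot: [-0.069, 0.068, 0.704, -0.704]
force: [-0.7, -0.5, 0.1]
finger_gap: 0.043
t 2.225 pos [ 0.4407 -0.0688  0.1795] yaw 168.87 F [-0.7 -0.5  0.1] gap 0.043019033246576445 q [-0.25 -0.    2.07 -0.    1.07  1.51]
shift cm now-axes [-0.29 16.15 -0.75]  in target axes [-0.28 16.15 -0.75] turn deg [0.   0.17 0.03]
```

```bash
python3 -m inch '0 -0.2 3.5 -0.7 0 0 0;0 0 4 0 0 0 0;0 0 4 0 0 0 0;0 0 3 0 0 0 0;0 0 1.5 0 0 0 0;0 0 0 0 0 0 0;0 0 0 0 0 0 0'; python3 - <<'E'
from meas import *
print(arm.tip_extent)
p,d,c=grab('top'); save('t2.png',cv2.resize(p[190:330,300:500],None,fx=4,fy=4,interpolation=cv2.INTER_CUBIC))
go([.445,-.062,.018],168.7)
E
```

```text
t: 3.1
ee_pos: [0.4456, -0.0627, 0.0208]
tcp_rot: [0.068, -0.07, -0.704, 0.704]
force: [-0.1, -0.3, -0.1]
finger_gap: 0.0427
0.011
t 3.15 pos [ 0.4458 -0.0627  0.0209] yaw 168.77 F [0.5 0.7 0.4] gap 0.04262780661626641 q [-0.24  0.28  2.15  0.    0.7   1.53]
shift cm now-axes [ 0.09  0.29 -0.05]  in target axes [ 0.09  0.29 -0.05] turn deg [-0.01  0.07 -0.16]
```

View pics/t2.png

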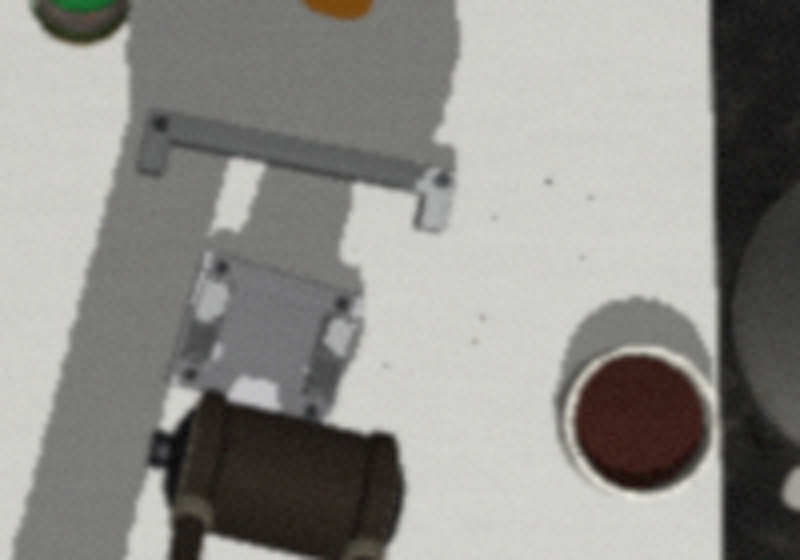

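Tool is squarely in front of the rest, at low height. Pushing towards the rail (tool −x).

```bash
python3 -m inch '0 -0.8 0.2 0 0 0 0;0 -0.8 0 0 0 0 0;0 -0.8 0 0 0 0 0;0 -0.8 0 0 0 0 0;0 -0.8 0 0 0 0 0;0 -0.8 0 0 0 0 0;0 -0.8 0 0 0 0 0;0 -0.8 0 0 0 0 0;0 -0.8 0 0 0 0 0;0 -0.8 0 0 0 0 0;0 -0.8 0 0 0 0 0;0 -0.6 0 0 0 0 0'; python3 -c "
from h import *
go([.667-.122*.98,-.1095+.122*.197,.018],168.7)"
```

```text
t: 4.65
ee_pos: [0.5373, -0.0809, 0.0176]
tcp_rot: [0.069, -0.07, -0.704, 0.704]
force: [-2.0, 1.2, -0.8]
finger_gap: 0.0428
t 4.65 pos [ 0.5373 -0.0809  0.0176] yaw 168.76 F [-2.   1.2 -0.8] gap 0.042771181973282626 q [-0.23  0.43  1.94 -0.    0.77  1.54]
shift cm now-axes [-1.08 -0.04  0.25]  in target axes [-1.08 -0.04  0.25] turn deg [-0.01  0.06 -0.04]
```

```bash
python3 -m inch '0 -0.3 0 0 0 0 0;0 -0.3 0 0 0 0 0;0 -0.2 0 0 0 0 0;0 0 0 0 0 0 0' ; python3 -m inch '0 -0.2 0 0 0 0 0;0 0 0 0 0 0 0'; python3 -m inch '0 -0.2 0 0 0 0 0;0 0 0 0 0 0 0'
```

```text
t: 5.15
ee_pos: [0.5447, -0.0823, 0.0178]
tcp_rot: [0.069, -0.07, -0.704, 0.704]
force: [-0.7, 0.2, -1.4]
finger_gap: 0.0425
t: 5.4
ee_pos: [0.5465, -0.0827, 0.0177]
tcp_rot: [0.069, -0.069, -0.704, 0.704]
force: [-0.3, 0.7, 0.6]
finger_gap: 0.0424
t: 5.65
ee_pos: [0.5486, -0.0831, 0.0177]
tcp_rot: [0.069, -0.069, -0.704, 0.704]
force: [-1.9, 0.6, -1.1]
finger_gap: 0.0428
```

```bash
python3 -m inch '0 -0.3 0 0 0 0 0;0 0 0 0 0 0 0'; python3 -m inch '0 -0.3 0 0 0 0 0;0 0 0 0 0 0 0';python3 - <<'E'
from meas import *
p,d,c=grab('top'); save('t3.png',cv2.resize(p[190:330,300:500],None,fx=4,fy=4,interpolation=cv2.INTER_CUBIC))
E
```

```text
t: 5.9
ee_pos: [0.5518, -0.0837, 0.0178]
tcp_rot: [0.069, -0.07, -0.704, 0.704]
force: [-0.7, 1.7, 0.2]
finger_gap: 0.0427
t: 6.15
ee_pos: [0.5547, -0.0843, 0.0177]
tcp_rot: [0.069, -0.07, -0.704, 0.704]
force: [-0.9, 0.3, -1.3]
finger_gap: 0.0429
```

View pics/t3.png

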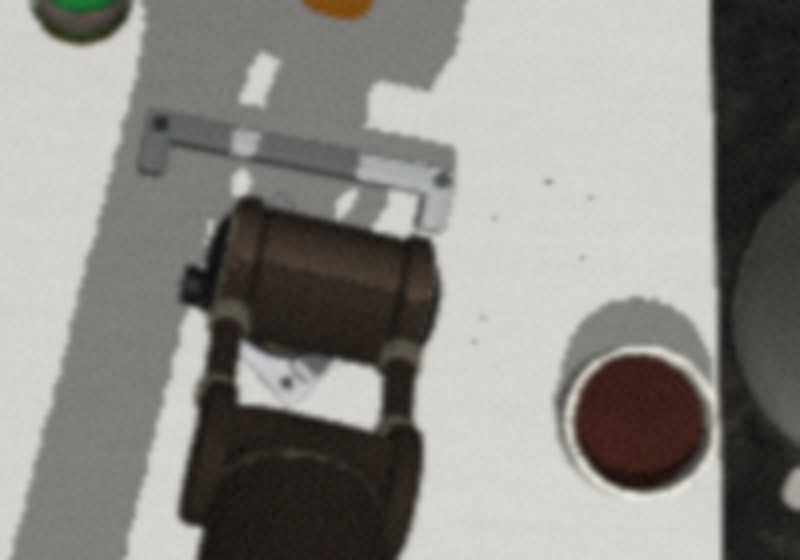

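The rest has turned about 40° under the tool: a slab corner shows at (285,400), well behind the wrist. Lift straight up, retreat and look.

```bash
python3 -m inch '0 0 -2 0 0 0 0;0 0 -4 0 0 0 0;0 0 -5 0 0 0 0;0 0 -5 0 0 0 0;0 6 -2 0 0 0 0;0 6 0 0 0 0 0;0 6 0 0 0 0 0;0 3 0 0 0 0 0;0 0 0 0 0 0 0';python3 - <<'E'
from meas import *
p,d,c=grab('top'); save('t4.png',cv2.resize(p[190:330,300:500],None,fx=4,fy=4,interpolation=cv2.INTER_CUBIC)); np.savez('/tmp/top',p=p,d=d)
P=pts(d,c);Z=P[...,2]
rect(P,big(win(320,425,200,232)&(Z>.02)&(Z<.045)),'rail')
m=win(335,425,225,300)&(Z>.012)&(Z<.065); m=big(m); rect(P,m,'rest'); rect(P,m&(Z<.028),'slab')
v,u=np.where(m); print(u.min(),u.max(),v.min(),v.max())
go([.445,-.062,.018],168.7)
# where did the TCP project?
for X in ([.4458,-.0627,.02],[.5547,-.0843,.018]):
    q=np.array(c['R'])@X+c['t']; print(c['fx']*q[0]/q[2]+c['cx'],c['fy']*q[1]/q[2]+c['cy'])
E
```

```text
t: 7.32
ee_pos: [0.3484, -0.0433, 0.1988]
tcp_rot: [0.068, -0.071, -0.703, 0.704]
force: [0.7, 0.4, 0.6]
finger_gap: 0.0429
rail 453 c [668.8 -98.5] size [209.1  41.4] ang 84.86 z pct [23.3 29.6 35. ]
rest 1423 c [561.8 -98.3] size [119.6 100.3] ang 42.13 z pct [14.7 20.9 50.9]
slab 1102 c [561.8 -98.3] size [119.6 100.3] ang 42.13 z pct [14.3 19.7 25.1]
345 396 239 291
t 7.375 pos [ 0.3502 -0.0437  0.1992] yaw 168.75 F [-0.2  0.2  0.1] gap 0.04264683166449428 q [-0.25 -0.24  2.24  0.    1.14  1.52]
shift cm now-axes [-9.55 18.17 -0.06]  in target axes [-9.66 18.12 -0.06] turn deg [-0.01  0.05 -0.33]
358.3465839240217 304.9285873584272
365.67286097968895 266.9393664972832
```

View pics/t4.png

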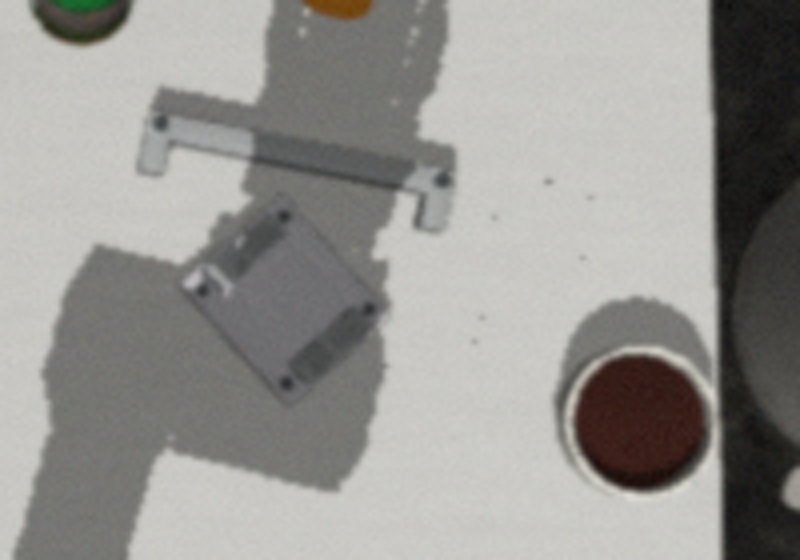

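Inference: at half opening the retracted tips cleared the 20 mm slab and only the left yoke was hit, so the rest turned instead of sliding. Rest now at (562,−98) mm, yaw −47.9°. Better plan: grip the left yoke across its 62 mm width, at constant height, and slide and turn the rest in a controlled way.

```bash
python3 -m inch '-1 0 0 0 0 -9 0;-1 0 0 0 0 -9 0;-1 0 0 0 0 -9 0;-1 0 0 0 0 -9 0;-1 0 0 0 0 -9 0;-1 0 0 0 0 -8.3 0;-1 0 0 0 0 0 0'; python3 -c "
from h import *
go([.5952,-.0681,.034],-137.9)"
```

```text
t: 8.25
ee_pos: [0.351, -0.0439, 0.1984]
tcp_rot: [-0.254, 0.252, -0.66, 0.661]
force: [0.3, 0.1, -0.4]
finger_gap: 0.0854
t 8.25 pos [ 0.351  -0.0439  0.1984] yaw -138.05 F [ 0.3  0.1 -0.4] gap 0.08536321067787275 q [-0.25 -0.24  2.24  0.    1.14  0.59]
shift cm now-axes [-16.52  16.5   18.09]  in target axes [-16.5   16.44  18.17] turn deg [-0.12 -0.15 -0.08]
```

```bash
python3 -m inch '-1 -3.3 0 3.6 0 0 0;-1 -3.3 0 3.6 0 0 0;-1 -3.3 0 3.6 0 0 0;-1 -3.3 2 3.6 0 0 0;-1 -3.3 3 3.6 0 0 0;-1 0 3.5 0 0 0 0;-1 0 0 0 0 0 0;-1 0 0 0 0 0 0';  python3 -c "
from h import *
go([.5952,-.0681,.034],-137.9)"
```

```text
t: 9.25
ee_pos: [0.5928, -0.0666, 0.1133]
tcp_rot: [-0.254, 0.253, -0.66, 0.66]
force: [0.3, 0.3, -0.2]
finger_gap: 0.0853
t 9.25 pos [ 0.5928 -0.0666  0.1133] yaw -138.0 F [ 0.3  0.3 -0.2] gap 0.0852716427444056 q [-0.18  0.37  1.78 -0.    0.99  0.65]
shift cm now-axes [-0.08  7.93  0.26]  in target axes [-0.08  7.93  0.27] turn deg [-0.06 -0.1  -0.04]
```

```bash
python3 -m inch '-1 -0.1 2.5 0.3 0 0 0;-1 0 2.5 0 0 0 0;-1 0 1.9 0 0 0 0;-1 0 1 0 0 0 0;-1 0 0 0 0 0 0;-1 0 0 0 0 0 0' && python3 -m inch '0 0 0 0 0 0 0;1 0 0 0 0 0 0;1 0 0 0 0 0 0;1 0 0 0 0 0 0;1 0 0 0 0 0 0' 30;  python3 -c "
from h import *
go([.5952,-.0681,.034],-137.9)"
```

```text
t: 10.0
ee_pos: [0.5956, -0.0682, 0.0344]
tcp_rot: [-0.254, 0.253, -0.66, 0.66]
force: [-0.5, -0.8, 0.2]
finger_gap: 0.0851
t: 10.62
ee_pos: [0.5964, -0.0686, 0.0352]
tcp_rot: [-0.255, 0.253, -0.659, 0.661]
force: [0.2, -0.2, 1.1]
finger_gap: 0.0045
t 10.625 pos [ 0.5964 -0.0686  0.0352] yaw -137.96 F [ 0.2 -0.2  1.1] gap 0.004451702327706119 q [-0.19  0.48  1.8   0.    0.85  0.65]
shift cm now-axes [ 0.06  0.12 -0.11]  in target axes [ 0.06  0.12 -0.11] turn deg [-0.16 -0.06 -0.12]
```

The fingers closed to 4.5 mm, so they did not straddle the yoke as planned; look from the side.

```bash
python3 - <<'E'
from meas import *
p,d,c=grab('scene'); save('s5.png',cv2.resize(p[170:290,310:450],None,fx=5,fy=5,interpolation=cv2.INTER_CUBIC))
p,d,c=grab('top'); P=pts(d,c);Z=P[...,2]
for X in ([.5964,-.0686,.035],):
    q=np.array(c['R'])@X+c['t']; print(c['fx']*q[0]/q[2]+c['cx'],c['fy']*q[1]/q[2]+c['cy'])
z=np.load('/tmp/top.npz'); P=pts(z['d'],c); Z=P[...,2]
m=big(win(335,425,225,300)&(Z>.012)&(Z<.075)); rect(P,m,'rest')
Q=P[m]; rel=(Q[:,:2]*1000-[561.8,-98.3]); a=np.radians(-47.87); X=rel@[np.cos(a),np.sin(a)]; Y=rel@[-np.sin(a),np.cos(a)]
h=(Q[:,2]>.030); print('high pts restframe x,y,z'); 
H,xe,ye=np.histogram2d(X,Y,bins=[np.arange(-60,70,10),np.arange(-70,80,10)],weights=Q[:,2]*1000); N,_,_=np.histogram2d(X,Y,bins=[xe,ye]); print((H/np.maximum(N,1)).round(0).astype(int))
E
```

```text
360.66241834401336 252.08121082351136
rest 1423 c [561.8 -98.3] size [119.6 100.3] ang 42.13 z pct [14.7 20.9 50.9]
high pts restframe x,y,z
[[ 0  0  0  0 20 16  0  0  0  0  0  0 21  0]
 [ 0 19 21 20 20 19 20 18 20 19 20 19 19  0]
 [ 0 21 21 20 20 21 18 20 19 20 22 24 21  0]
 [ 0 39 49 37 18 20 18 21 20 20 38 51 34  0]
 [ 0 33 45 33 21 21 21 20 20 21 34 47 35  0]
 [ 0 29 35 27 19 19 20 20 20 21 25 34 30  0]
 [ 0 29 34 27 21 19 18 19 20 19 29 34 26  0]
 [ 0 36 47 32 20 19 20 20 20 19 34 45 32  0]
 [ 0 39 52 37 21 21 19 20 19 18 36 54 39  0]
 [ 0 21 22 23 21 20 20 19 20 20 20 32 21  0]
 [ 0 18 20 20 21 20 19 19 21 18 20 20 18  0]
 [ 0  0  0  0  0 16  0  0  0  0 13  0  0  0]]
```

View pics/s5.png

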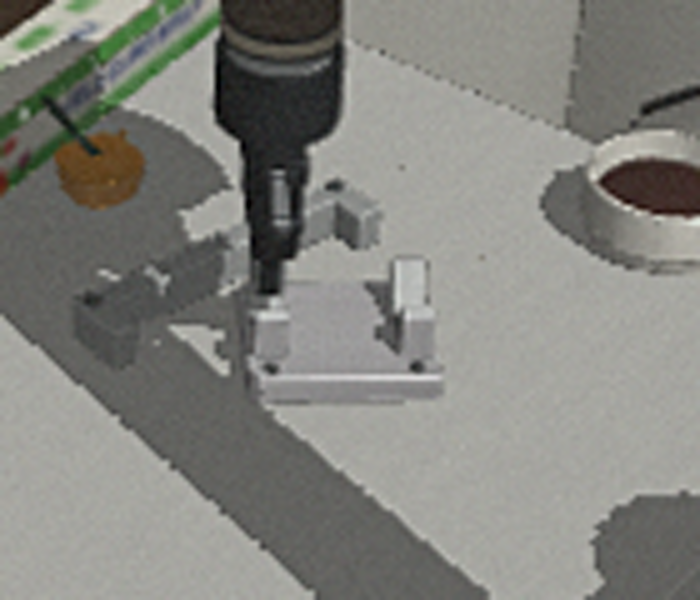

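The closed fingertips stand above the left V at crop (268,295). Measure the tip height here, then raise, open, and check the actual jaw axis and tip positions by depth.

```bash
cat > tips.py <<'E'
from meas import *
def tips(lo=-.04,hi=.12):
    p0,R,s=tool(); M=R.as_matrix(); 
    for n in('scene',):
        p,d,c=grab(n); P=pts(d,c); rel=(P-p0)@M*1000
        v=cv2.cvtColor(p,cv2.COLOR_RGB2HSV)[...,2]
        m=(d>0)&(abs(rel[...,0])<70)&(abs(rel[...,2])<70)&(rel[...,1]>-60)&(rel[...,1]<25)&(v<70)
        r=rel[m]; print(n,len(r),'tool y(ahead) max pct',np.percentile(r[:,1],[90,97,99]).round(1))
        for a,b in((-60,-45),(-45,-30),(-30,-15),(-15,0),(0,15)):
            k=r[(r[:,1]>a)&(r[:,1]<b)]
            if len(k): print(a,b,len(k),'x',np.percentile(k[:,0],[3,50,97]).round(0),'z',np.percentile(k[:,2],[3,50,97]).round(0))
        return p
E
python3 -c "
from tips import *
tips()"; python3 -m inch '1 0 -2 0 0 0 0;1 0 -3 0 0 0 0;-1 0 -3 0 0 0 0;-1 0 -2 0 0 0 0;-1 0 0 0 0 0 0;-1 0 0 0 0 0 0;-1 0 0 0 0 0 0;-1 0 0 0 0 0 0'; python3 - <<'E'
from tips import *
p=tips(); save('s6.png',cv2.resize(p[120:270,310:460],None,fx=4,fy=4,interpolation=cv2.INTER_CUBIC))
E
```

```text
scene 40 tool y(ahead) max pct [-10.   15.5  18.7]
-60 -45 5 x [-13. -12.   4.] z [-20. -12.   5.]
-45 -30 21 x [-8. -1.  3.] z [-19. -15.  -7.]
-30 -15 8 x [-10.  -3.   2.] z [-17. -13.   1.]
-15 0 2 x [-5. -0.  4.] z [-6. -5. -5.]
0 15 2 x [-1. -1. -0.] z [-46. -44. -42.]
t: 11.78
ee_pos: [0.5939, -0.0679, 0.1322]
tcp_rot: [0.253, -0.254, 0.66, -0.66]
force: [0.8, -0.2, -0.4]
finger_gap: 0.0854
scene 43 tool y(ahead) max pct [-33.5 -28.  -27.3]
-60 -45 21 x [-7. -1.  5.] z [-62. -57. -52.]
-45 -30 18 x [-10.  -3.   5.] z [-60. -57.  -4.]
-30 -15 4 x [-9. -7. -6.] z [-41.  41.  46.]
```

View pics/s6.png

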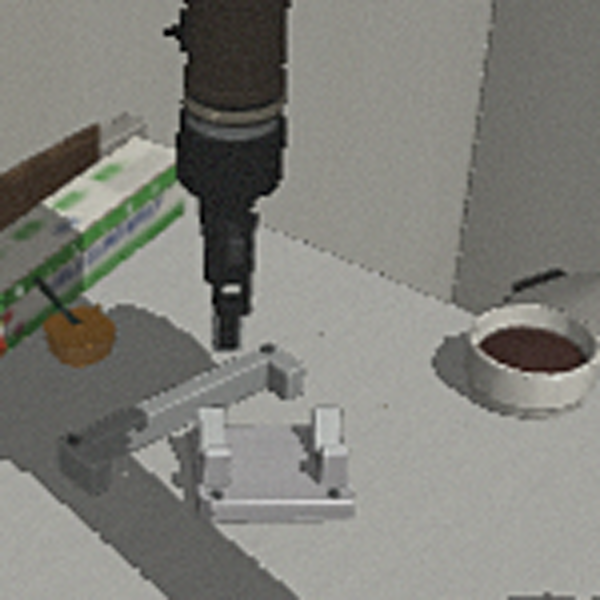

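```bash
cat > tips2.py <<'E'
from meas import *
p0,R,s=tool(); M=R.as_matrix(); print(p0,s['finger_gap'])
p,d,c=grab('scene'); P=pts(d,c); rel=(P-p0)@M*1000
m=(d>0)&(abs(rel[...,0])<40)&(abs(rel[...,2])<75)&(P[...,2]>.075)&(rel[...,1]>-80)
r=rel[m]
for a in range(-80,40,10):
    k=r[(r[:,1]>=a)&(r[:,1]<a+10)]
    if len(k): print(a,len(k),'x',np.percentile(k[:,0],[3,50,97]).round(0),'z',np.percentile(k[:,2],[3,25,50,75,97]).round(0))
E
python3 tips2.py; python3 -m inch '1 0 0 0 0 0 0;1 0 0 0 0 0 0;1 0 0 0 0 0 0;1 0 0 0 0 0 0;1 0 0 0 0 0 0' >/dev/null; python3 tips2.py
```

```text
[ 0.59411438 -0.06795401  0.13242557] 0.08579328552871333
-80 25 x [-13.   3.  11.] z [-74. -73. -71. -55. -47.]
-70 2 x [-3.  1.  5.] z [-60. -59. -59. -59. -59.]
-60 25 x [-11.  -3.   9.] z [-62. -59. -56. -52. -46.]
-50 22 x [-11.   0.   9.] z [-61. -58. -56. -53. -51.]
-40 17 x [-11.  -3.   9.] z [-59. -57. -55. -51.  42.]
-30 10 x [-9. -5.  7.] z [-53. -51. -50. -47.  43.]
[ 0.59474271 -0.06802385  0.13347758] -0.00031511449652149907
-80 17 x [-16.  -9.  11.] z [-49. -46. -41. -19.  -5.]
-70 17 x [-12.  -2.  10.] z [-39. -35. -33. -31. -16.]
-60 3 x [-12. -11.   7.] z [-29. -23. -16.  -5.   5.]
-50 17 x [-10.  -2.   9.] z [-19. -17. -15. -12.  -6.]
-40 22 x [-10.   1.  11.] z [-18. -16. -13. -10.  -7.]
-30 18 x [-9. -3.  8.] z [-18. -15. -13.  -9.  -6.]
-20 10 x [-9. -0.  9.] z [-11.  -9.  -7.  -6.  -5.]
```

Depth shows the fingertips really stand about 12 mm (shut) to 23 mm (open) *behind* the reported TCP along the tool, not 11 mm ahead. That explains both misses: they passed over the slab and over the yoke. Redo the yoke grip about 32 mm lower, descending with force checks.

```bash
python3 -m inch '-1 0 2 0 0 0 0;-1 0 2 0 0 0 0;-1 0 1 0 0 0 0;-1 0 2 0 0 0 0;-1 0 2 0 0 0 0;-1 0 1 0 0 0 0;-1 0 0 0 0 0 0' && python3 -m inch '-1 0 1 0 0 0 0;-1 0 0.5 0 0 0 0;-1 0 0 0 0 0 0'&& python3 -m inch '-1 0 0.5 0 0 0 0;-1 0 0.3 0 0 0 0;-1 0 0 0 0 0 0';  python3 -c "
from h import *
go([.5952,-.0681,.003],-137.9)"
```

```text
t: 13.42
ee_pos: [0.5938, -0.0679, 0.0321]
tcp_rot: [0.253, -0.254, 0.66, -0.66]
force: [0.3, -0.3, 0.2]
finger_gap: 0.0856
t: 13.8
ee_pos: [0.5944, -0.068, 0.0181]
tcp_rot: [0.254, -0.254, 0.66, -0.66]
force: [0.2, 0.0, 0.6]
finger_gap: 0.0855
t: 14.18
ee_pos: [0.5944, -0.068, 0.0101]
tcp_rot: [0.254, -0.254, 0.66, -0.66]
force: [-0.8, -0.6, 0.3]
finger_gap: 0.0851
t 14.175 pos [ 0.5944 -0.068   0.0101] yaw -137.94 F [-0.8 -0.6  0.3] gap 0.08505956758098865 q [-0.19  0.52  1.81  0.    0.81  0.65]
shift cm now-axes [-0.05  0.71  0.06]  in target axes [-0.05  0.71  0.06] turn deg [ 0.03 -0.04  0.02]
```

```bash
python3 -m inch '-1 0 0.4 0 0 0 0;-0.6 0 0 0 0 0 0;1 0 0 0 0 0 0;1 0 0 0 0 0 0;1 0 0 0 0 0 0;1 0 0 0 0 0 0' 40;  python3 -c "
from h import *
go([.5952,-.0681,.006],-137.9)"
```

```text
t: 14.92
ee_pos: [0.5951, -0.0682, 0.0067]
tcp_rot: [-0.254, 0.254, -0.66, 0.66]
force: [0.3, -0.8, 0.4]
finger_gap: 0.0604
t 14.925 pos [ 0.5951 -0.0682  0.0067] yaw -137.93 F [ 0.3 -0.8  0.4] gap 0.060429982536870236 q [-0.19  0.53  1.81 -0.    0.8   0.65]
shift cm now-axes [-0.01  0.07  0.  ]  in target axes [-0.01  0.07  0.  ] turn deg [-0.04 -0.03 -0.02]
```

Gripped (gap 60 mm ≈ yoke width). Now turn the rest square, pivoting on the yoke.

```bash
python3 -m inch '1 0 0 0 0 -2.3 0;1 0 0 0 0 -4.3 0;1 0 0 0 0 -5 0;1 0 0 0 0 -5 0;1 0 0 0 0 -5 0;1 0 0 0 0 -5 0;1 0 0 0 0 -5 0;1 0 0 0 0 -4 0;1 0 0 0 0 -1 0;1 0 0 0 0 0 0;1 0 0 0 0 0 0';  python3 -c "
from h import *
go([.609,-.052,.006],-101.3)"
```

```text
t: 16.3
ee_pos: [0.5943, -0.0685, 0.0066]
tcp_rot: [0.448, -0.448, 0.547, -0.547]
force: [-4.3, -3.1, 6.1]
finger_gap: 0.0605
t 16.3 pos [ 0.5943 -0.0685  0.0066] yaw -101.38 F [-4.3 -3.1  6.1] gap 0.06047063222403031 q [-0.19  0.53  1.81 -0.    0.81  0.01]
shift cm now-axes [-1.91  0.06  1.12]  in target axes [-1.91  0.06  1.12] turn deg [ 0.05 -0.08  0.04]
```

```bash
python3 -m inch '1 -0.4 0 0.2 0 0 0;1 -0.5 0 0.3 0 0 0;1 -0.5 0 0.3 0 0 0;1 -0.5 0 0.3 0 0 0;1 0 0 0 0 0 0;1 0 0 0 0 0 0';  python3 - <<'E'
from meas import *
go([.609,-.052,.006],-101.3)
for n,w in(('top',(320,425,215,300)),('scene',(310,450,180,290))):
    p,d,c=grab(n); save('q_'+n+'.png',p); P=pts(d,c);Z=P[...,2]; rf=(P[...,:2]*1000-[667.2,-109.5])@np.array([[.9805,.1965],[-.1965,.9805]])
    hs=cv2.cvtColor(p,cv2.COLOR_RGB2HSV)
    m=win(*w)&(Z>.014)&(Z<.026)&(hs[...,2]>75)&(rf[...,0]<-14)&(abs(rf[...,1])<80); m=big(m); q=rf[m].astype(np.float32)
    print(n,m.sum(),cv2.minAreaRect(q),np.percentile(q,[1,99],axis=0).round(1))
a=cv2.imread('pics/q_top.png')[200:310,310:430]; b=cv2.imread('pics/q_scene.png')[190:300,310:430]
cv2.imwrite('pics/v7.png',cv2.resize(np.hstack([a,b]),None,fx=3.3,fy=3.3,interpolation=cv2.INTER_CUBIC))
E
```

```text
t: 17.05
ee_pos: [0.6096, -0.0514, 0.0066]
tcp_rot: [-0.448, 0.448, -0.547, 0.547]
force: [-0.9, -2.0, 3.9]
finger_gap: 0.0606
t 17.05 pos [ 0.6096 -0.0514  0.0066] yaw -101.37 F [-0.9 -2.   3.9] gap 0.060573663705494336 q [-0.16  0.55  1.78  0.    0.82  0.04]
shift cm now-axes [ 0.07  0.06 -0.05]  in target axes [ 0.07  0.06 -0.05] turn deg [-0.04 -0.07 -0.03]
top 255 ((-98.43962097167969, -2.608654022216797), (38.84423065185547, 70.3225326538086), 1.1769919395446777) [[-117.3  -36.7]
 [ -80.    29.2]]
scene 325 ((-75.84169006347656, 2.0867881774902344), (124.79586791992188, 98.1164779663086), 87.62145233154297) [[-122.4  -54.9]
 [ -30.6   63.5]]
```

View pics/v7.png

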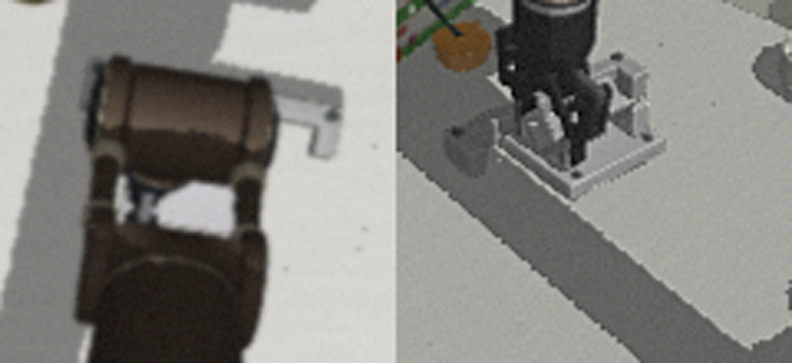

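The rest is now nearly square and about 10–15 mm short of the rail. Push along tool +z until the rail takes force.

```bash
python3 -m inch '1 0 0 0.3 0 0 0;1 0 0 0.3 0 0 0;1 0 0 0 0 0 0'; python3 -m inch '1 0 0 0.2 0 0 0;1 0 0 0 0 0 0';python3 -m inch '1 0 0 0.2 0 0 0;1 0 0 0 0 0 0'
```

```text
t: 17.52
ee_pos: [0.6135, -0.0519, 0.0068]
tcp_rot: [0.447, -0.449, 0.548, -0.546]
force: [-6.0, 1.3, 8.9]
finger_gap: 0.0603
t: 17.77
ee_pos: [0.6149, -0.0521, 0.0068]
tcp_rot: [0.447, -0.449, 0.549, -0.546]
force: [-8.3, 0.7, 10.8]
finger_gap: 0.0601
t: 18.02
ee_pos: [0.617, -0.0525, 0.0068]
tcp_rot: [0.447, -0.449, 0.549, -0.546]
force: [-7.6, 1.2, 10.0]
finger_gap: 0.0605
```

```bash
python3 -m inch '1 0 0 0.2 0 0 0;1 0 0 0 0 0 0'; python3 -m inch '1 0 0 0.2 0 0 0;1 0 0 0 0 0 0';python3 -m inch '1 0 0 0.2 0 0 0;1 0 0 0 0 0 0'
```

```text
t: 18.27
ee_pos: [0.6171, -0.0525, 0.0069]
tcp_rot: [0.446, -0.45, 0.55, -0.545]
force: [-11.8, 1.1, 15.0]
finger_gap: 0.0603
t: 18.52
ee_pos: [0.6172, -0.0524, 0.0071]
tcp_rot: [0.445, -0.45, 0.551, -0.543]
force: [-15.3, 3.3, 20.0]
finger_gap: 0.0603
t: 18.77
ee_pos: [0.6174, -0.0523, 0.0072]
tcp_rot: [0.444, -0.451, 0.553, -0.542]
force: [-19.4, 3.3, 23.4]
finger_gap: 0.0606
```

Hard stop at x=0.617, exactly the predicted flush yoke position. Relax, release, rise and check from above.

```bash
python3 -m inch '1 0 0 -0.5 0 0 0;-1 0 0 0 0 0 0;-1 0 0 0 0 0 0;-1 0 0 0 0 0 0;-1 0 -2 0 0 0 0;-1 0 -4 0 0 0 0;-1 0 -5 0 0 0 0;-1 0 -4 -2 0 0 0;-1 0 -2 -6 0 0 0;-1 0 0 -6 0 0 0;-1 0 0 -6 0 0 0;-1 0 0 -4 0 0 0'; cat > rest.py <<'E'
from meas import *
p,d,c=grab('top'); save('q_top2.png',p); P=pts(d,c);Z=P[...,2]; rf=(P[...,:2]*1000-[667.2,-109.5])@np.array([[.9805,.1965],[-.1965,.9805]])
m=big(win(320,425,200,310)&(Z>.012)&(Z<.065)&(rf[...,0]<-11)&(rf[...,0]>-135)&(abs(rf[...,1])<85)); 
q=rf[m].astype(np.float32); print('rest in rail',cv2.minAreaRect(q),np.percentile(q,[1,99],axis=0).round(1)); rect(P,m,'world')
rb=big(win(320,425,195,260)&(Z>.022)&(Z<.036)&(rf[...,0]>-12)&(rf[...,0]<15)); print('bar',cv2.minAreaRect(rf[rb].astype(np.float32)))
E
python3 rest.py; python3 -c "
from h import *
go([.49,.294,.1],-32)"
```

```text
t: 20.27
ee_pos: [0.3832, -0.0062, 0.177]
tcp_rot: [-0.448, 0.448, -0.547, 0.547]
force: [0.4, -0.1, 0.2]
finger_gap: 0.0858
rest in rail ((-60.87321472167969, 1.7767753601074219), (99.53506469726562, 120.27733612060547), 0.07976208627223969) [[-109.5  -56.5]
 [ -12.3   60.5]]
world 1416 c [607.9 -95.8] size [120.3  99.5] ang 78.75 z pct [14.9 20.9 51.4]
bar ((-0.857121467590332, 0.2552642822265625), (224.8980712890625, 22.01102066040039), 89.87860870361328)
t 20.325 pos [ 0.3779 -0.0051  0.1756] yaw -101.31 F [-4.3  1.2 -1.1] gap 0.08558539697952444 q [-0.13 -0.14  2.21  0.    1.08  0.07]
shift cm now-axes [-31.53   7.52   5.18]  in target axes [-6.34  7.56 31.31] turn deg [  0.33 -69.31  -0.22]
```

The rest is flush: x −60.9 mm, y +1.8 mm, square to within about 0.1° in the rail frame. Now to the barrel, centre ≈ (490,289) mm, axis at 58.3°.

```bash
python3 -m inch '-1 -4.5 1 0.7 0 0 0;-1 -4.5 1 0.7 0 0 0;-1 -4.5 1 0.7 0 0 0;-1 -4.5 1 0.7 0 0 0;-1 -4.5 1 0.7 0 0 0;-1 -4.5 1 0.7 0 0 0;-1 -4.5 1 0.7 0 0 0;-1 0 0.5 0 0 10.2 0;-1 0 0 0 0 10.2 0;-1 0 0 0 0 0 0;-1 0 0 0 0 0 0';  python3 - <<'E'
from meas import *
go([.490,.289,-.008],-121.7)
p,d,c=grab('scene'); save('b8.png',cv2.resize(p[220:370,240:390],None,fx=4,fy=4,interpolation=cv2.INTER_CUBIC))
# independent barrel fix from scene view (surface points of both collars at table level)
P=pts(d,c);Z=P[...,2]; hs=cv2.cvtColor(p,cv2.COLOR_RGB2HSV)
b=win(265,350,295,335)&(Z>.01)&(Z<.045)&(d>0); rect(P,big(b),'barrel scene')
E
```

```text
t: 21.7
ee_pos: [0.496, 0.2927, 0.102]
tcp_rot: [-0.345, 0.344, -0.617, 0.617]
force: [0.6, -0.0, 0.4]
finger_gap: 0.0854
t 21.7 pos [0.496  0.2927 0.102 ] yaw -121.61 F [ 0.6 -0.   0.4] gap 0.08540942100584273 q [0.46 0.35 1.84 0.   0.96 1.01]
shift cm now-axes [ 0.64 11.   -0.33]  in target axes [ 0.63 11.   -0.32] turn deg [-0.04  0.09 -0.07]
barrel scene 737 c [488.1 298.5] size [172.8  40.3] ang 60.03 z pct [13.7 26.4 32.9]
```

View pics/b8.png

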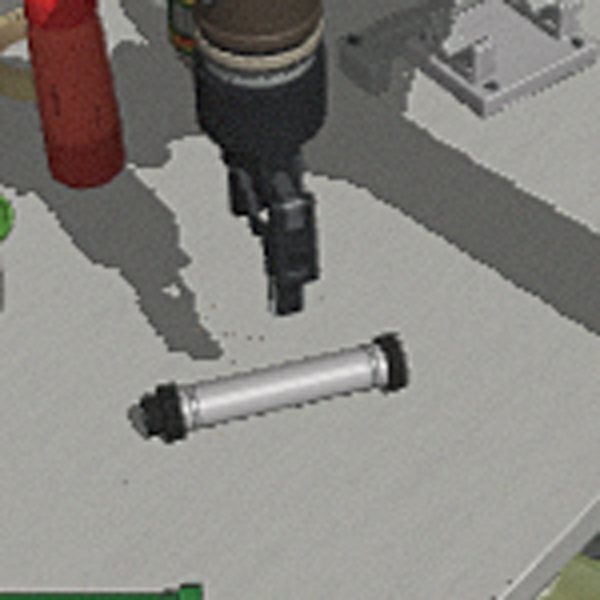

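The gripper is above the barrel's middle, with the eyecup at the left end (150,412) and the green decoy well clear. Descend with force checks.

```bash
python3 -m inch '-1 0.6 2.5 -0.3 0 0 0;-1 0 3 0 0 0 0;-1 0 2.5 0 0 0 0;-1 0 1 0 0 0 0;-1 0 0 0 0 0 0' && python3 -m inch '-1 0 0.7 0 0 0 0;-1 0 0.5 0 0 0 0;-1 0 0 0 0 0 0' && python3 -m inch '-1 0 0.4 0 0 0 0;-1 0 0.4 0 0 0 0;-1 0 0 0 0 0 0'; python3 -c "
from h import *
go([.490,.289,-.008],-121.7)"
```

```text
t: 22.38
ee_pos: [0.4894, 0.2888, 0.0109]
tcp_rot: [0.344, -0.345, 0.618, -0.618]
force: [-0.2, 0.1, -0.2]
finger_gap: 0.0852
t: 22.75
ee_pos: [0.4895, 0.289, -0.0009]
tcp_rot: [0.344, -0.344, 0.618, -0.618]
force: [-0.6, -0.0, 0.4]
finger_gap: 0.0853
t: 23.12
ee_pos: [0.4892, 0.2888, -0.0093]
tcp_rot: [0.344, -0.345, 0.618, -0.618]
force: [-0.9, -0.3, -0.1]
finger_gap: 0.0854
t 23.125 pos [ 0.4892  0.2888 -0.0093] yaw -121.74 F [-0.9 -0.3 -0.1] gap 0.08537364916719482 q [0.46 0.51 1.88 0.   0.75 1.01]
shift cm now-axes [-0.06 -0.13  0.05]  in target axes [-0.06 -0.13  0.05] turn deg [ 0.03 -0.04  0.05]
```

```bash
python3 -m inch '0 0 0 0 0 0 0;1 0 0 0 0 0 0;1 0 0 0 0 0 0;1 0 0 0 0 0 0;1 0 0 0 0 0 0' 50 && python3 -m inch '1 0 -1 0 0 0 0;1 0 -3 0 0 0 0;1 0 -4 0 0 0 0;1 0 -4 0 0 0 0;1 0 -3 0 0 0 0;1 0 0 0 0 0 0;1 0 0 0 0 0 0'; python3 -c "
from h import *
go([.6075,-.0975,.15],-101.25)"
```

```text
t: 23.75
ee_pos: [0.49, 0.2891, -0.0084]
tcp_rot: [-0.344, 0.344, -0.618, 0.618]
force: [-0.6, 0.2, 2.9]
finger_gap: 0.0263
t: 24.62
ee_pos: [0.4885, 0.2885, 0.1399]
tcp_rot: [0.343, -0.345, 0.618, -0.618]
force: [0.2, 0.9, -1.8]
finger_gap: 0.0263
t 24.625 pos [0.4885 0.2885 0.1399] yaw -121.74 F [ 0.2  0.9 -1.8] gap 0.02625565696076712 q [0.46 0.28 1.83 0.   1.03 1.01]
shift cm now-axes [26.57 -1.   30.42]  in target axes [35.53 -1.01 19.2 ] turn deg [  0.1  -20.49   0.1 ]
```

Barrel lifted (gap 26 mm, −1.8 N weight). Turn and carry over the rest.

```bash
python3 -m inch '1 0 0 0 0 -10.2 0;1 0 0 0 0 -10.3 0;1 4.8 0 2.4 0 0 0;1 5.1 0 2.8 0 0 0;1 5.1 0 2.8 0 0 0;1 5.1 0 2.8 0 0 0;1 5.1 0 2.8 0 0 0;1 5.1 0 2.8 0 0 0;1 5.2 0 2.8 0 0 0;1 0 0 0 0 0 0;1 0 0 0 0 0 0;1 0 0 0 0 0 0'; cat > bar.py <<'E'
from meas import *
go([.6075,-.0975,.075],-101.25)
p0,R,s=tool(); M=R.as_matrix()
for n in('scene','top'):
    p,d,c=grab(n); save('bar_'+n+'.png',p); P=pts(d,c); rel=(P-p0)@M*1000; hs=cv2.cvtColor(p,cv2.COLOR_RGB2HSV)
    # collars (dark) beyond 60 mm along tool x
    for sg in(-1,1):
        m=(d>0)&(hs[...,2]<75)&(sg*rel[...,0]>60)&(sg*rel[...,0]<105)&(abs(rel[...,2])<35)&(rel[...,1]>-60)&(rel[...,1]<20)
        q=rel[m]
        if len(q)>8: print(n,sg,len(q),'x',np.percentile(q[:,0],[3,97]).round(1),'y',np.percentile(q[:,1],[3,50,97]).round(1),'z',np.percentile(q[:,2],[3,50,97]).round(1))
    m=(d>0)&(hs[...,2]>90)&(abs(rel[...,0])<66)&(abs(rel[...,0])>14)&(abs(rel[...,2])<25)&(rel[...,1]>-50)&(rel[...,1]<5)
    q=rel[m]
    if len(q)>20:
        l=cv2.fitLine(q.astype(np.float32),cv2.DIST_HUBER,0,.1,.01).ravel(); print(n,'alu',len(q),'x',np.percentile(q[:,0],[1,99]).round(1),'y',np.percentile(q[:,1],[3,50,97]).round(1),'z',np.percentile(q[:,2],[3,50,97]).round(1),'dir',l[:3].round(3),'pt',l[3:].round(1))
a=cv2.imread('pics/bar_top.png')[170:310,300:430]; b=cv2.imread('pics/bar_scene.png')[140:280,310:440]
cv2.imwrite('pics/v9.png',cv2.resize(np.hstack([a,b]),None,fx=3,fy=3,interpolation=cv2.INTER_CUBIC))
E
python3 bar.py
```

```text
t: 26.12
ee_pos: [0.6075, -0.095, 0.1398]
tcp_rot: [0.448, -0.45, 0.547, -0.545]
force: [0.3, -0.5, -2.0]
finger_gap: 0.0264
t 26.125 pos [ 0.6075 -0.095   0.1398] yaw -101.16 F [ 0.3 -0.5 -2. ] gap 0.026362774777919835 q [-0.23  0.37  1.72  0.    1.06 -0.03]
shift cm now-axes [0.25 6.48 0.07]  in target axes [0.24 6.48 0.05] turn deg [ 0.17  0.09 -0.03]
scene -1 126 x [-95.  -66.1] y [-41.9 -29.9 -13. ] z [-20.5  -9.5   9. ]
scene 1 41 x [65.4 76.6] y [-42.3 -31.4  -9. ] z [-20.2 -14.7  -3.2]
scene alu 124 x [-58.7  64.3] y [-38.1 -31.9 -16. ] z [-17.2 -12.5   2.7] dir [ 0.998  0.044 -0.038] pt [ -7.1 -31.1 -11.9]
top -1 107 x [-90.  -68.5] y [-48.5 -39.7 -29.5] z [-16.2  -1.8  14.8]
top 1 14 x [66.  76.9] y [-43.6 -38.1 -32.6] z [-16.7 -13.4 -10.7]
top alu 84 x [-64.9  62.9] y [-44.2 -37.7 -26.3] z [-13.9  -3.7  11.2] dir [ 0.992  0.071 -0.107] pt [-43.4 -37.9  -2.5]
```

View pics/v9.png

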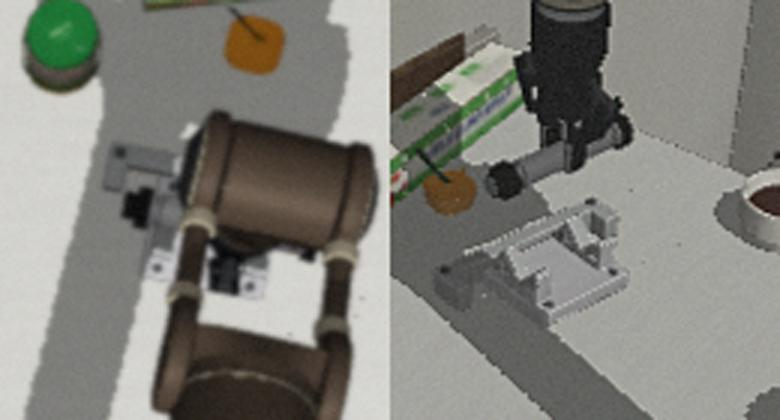

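Barrel held level, about 1.5 mm off-centre in the jaws; the TCP is within 1 mm of the rest's centre across the V. Lower it.

```bash
python3 -m inch '1 0.2 2 0.05 0 0 0;1 0 3 0 0 0 0;1 0 3 0 0 0 0;1 0 2 0 0 0 0;1 0 0.5 0 0 0 0;1 0 0 0 0 0 0;1 0 0 0 0 0 0' && python3 -m inch '1 0 0.4 0 0 0 0;1 0 0 0 0 0 0;1 0 0 0 0 0 0' && python3 -m inch '1 0 0.3 0 0 0 0;1 0 0 0 0 0 0;1 0 0 0 0 0 0'; python3 -c "
from h import *
go([.6082,-.0958,.0236],-101.25)"
```

```text
t: 27.1
ee_pos: [0.6102, -0.099, 0.0376]
tcp_rot: [-0.449, 0.448, -0.546, 0.547]
force: [-0.2, 1.0, -2.1]
finger_gap: 0.0261
t: 27.48
ee_pos: [0.6089, -0.0987, 0.0324]
tcp_rot: [-0.449, 0.449, -0.547, 0.547]
force: [0.7, -0.2, -1.5]
finger_gap: 0.0262
t: 27.85
ee_pos: [0.6088, -0.0987, 0.029]
tcp_rot: [0.449, -0.449, 0.547, -0.547]
force: [-0.0, 0.4, -2.1]
finger_gap: 0.026
t 27.85 pos [ 0.6088 -0.0987  0.029 ] yaw -101.24 F [-0.   0.4 -2.1] gap 0.026041392066301676 q [-0.23  0.52  1.76 -0.    0.86 -0.03]
shift cm now-axes [-0.27  0.54 -0.12]  in target axes [-0.27  0.54 -0.12] turn deg [0.02 0.01 0.  ]
```

```bash
python3 -m inch '1 -0.1 0.3 -0.1 0 0 0;1 0 0 0 0 0 0;1 0 0 0 0 0 0' && python3 -m inch '1 0 0.2 0 0 0 0;1 0 0 0 0 0 0;1 0 0 0 0 0 0' && python3 -m inch '1 0 0.2 0 0 0 0;1 0 0 0 0 0 0;1 0 0 0 0 0 0'
```

```text
t: 28.22
ee_pos: [0.608, -0.0975, 0.0261]
tcp_rot: [0.449, -0.449, 0.547, -0.547]
force: [0.6, -0.4, -1.7]
finger_gap: 0.0261
t: 28.6
ee_pos: [0.6081, -0.0975, 0.0242]
tcp_rot: [0.449, -0.449, 0.547, -0.547]
force: [0.8, 0.0, -1.1]
finger_gap: 0.0264
t: 28.98
ee_pos: [0.6084, -0.0976, 0.0235]
tcp_rot: [-0.449, 0.449, -0.546, 0.547]
force: [-1.7, 0.7, 6.7]
finger_gap: 0.0267
```

Contact exactly at the predicted height (0.0236). Press to about 15 N.

```bash
python3 -m inch '1 0 0.15 0 0 0 0;1 0 0 0 0 0 0;1 0 0 0 0 0 0'; python3 -m inch '1 0 0.1 0 0 0 0;1 0 0 0 0 0 0;1 0 0 0 0 0 0;1 0 0 0 0 0 0'
```

```text
t: 29.35
ee_pos: [0.6084, -0.0976, 0.0234]
tcp_rot: [0.449, -0.449, 0.547, -0.546]
force: [-6.0, 0.5, 12.2]
finger_gap: 0.0265
t: 29.85
ee_pos: [0.6085, -0.0976, 0.0234]
tcp_rot: [0.449, -0.449, 0.547, -0.546]
force: [-6.7, 1.8, 17.4]
finger_gap: 0.0266
```

```bash
python3 -m inch '1 0 0 -0.1 0 0 0;1 0 0 -0.1 0 0 0;1 0 0 0 0 0 0;1 0 0 0 0 0 0;1 0 0 0 0 0 0'; python3 - <<'E'
from h import *
for i in range(4): 
    arm.grab_frame('top'); go([.6082,-.0958,.0236],-101.25)
E
```

```text
t: 30.48
ee_pos: [0.6085, -0.0976, 0.0234]
tcp_rot: [-0.45, 0.448, -0.545, 0.548]
force: [-3.6, 0.1, 13.6]
finger_gap: 0.0265
t 30.525 pos [ 0.6085 -0.0976  0.0234] yaw -101.22 F [-4.3  1.3 13.9] gap 0.026223782794655592 q [-0.23  0.53  1.77 -0.    0.85 -0.03]
shift cm now-axes [-0.17 -0.02 -0.06]  in target axes [-0.17 -0.02 -0.06] turn deg [-0.23  0.03  0.01]
t 30.575 pos [ 0.6085 -0.0976  0.0234] yaw -101.22 F [-3.4  0.7 13.9] gap 0.026569135350263035 q [-0.23  0.53  1.77 -0.    0.85 -0.03]
shift cm now-axes [-0.17 -0.02 -0.06]  in target axes [-0.17 -0.02 -0.06] turn deg [-0.23  0.03  0.01]
t 30.625 pos [ 0.6085 -0.0976  0.0234] yaw -101.22 F [-3.5  1.1 12.9] gap 0.02696214493265119 q [-0.23  0.53  1.77 -0.    0.85 -0.03]
shift cm now-axes [-0.17 -0.02 -0.07]  in target axes [-0.17 -0.02 -0.07] turn deg [-0.24  0.03  0.01]
t 30.675 pos [ 0.6085 -0.0976  0.0234] yaw -101.22 F [-2.4  0.7 13.8] gap 0.02595727947598932 q [-0.23  0.53  1.77 -0.    0.85 -0.03]
shift cm now-axes [-0.17 -0.02 -0.07]  in target axes [-0.17 -0.02 -0.07] turn deg [-0.23  0.03  0.01]
```

Both sides are loaded: about 14 N vertical, 3 N lateral. Final check that the rest is still flush and the barrel is properly in the V's.

```bash
python3 bar.py; python3 - <<'E'
from meas import *
p,d,c=grab('scene'); P=pts(d,c);Z=P[...,2]; rf=(P[...,:2]*1000-[667.2,-109.5])@np.array([[.9805,.1965],[-.1965,.9805]])
v=cv2.cvtColor(p,cv2.COLOR_RGB2HSV)[...,2]
m=big(win(310,450,170,300)&(Z>.015)&(Z<.025)&(v>75)&(rf[...,0]<-14)&(rf[...,0]>-135)&(abs(rf[...,1])<85)); print('slab',cv2.minAreaRect(rf[m].astype(np.float32)),np.percentile(rf[m],[1,99],axis=0).round(1))
save('f12.png',cv2.resize(p[150:290,310:450],None,fx=4,fy=4,interpolation=cv2.INTER_CUBIC))
E
```

```text
t 30.675 pos [ 0.6085 -0.0976  0.0234] yaw -101.22 F [-2.4  0.7 13.8] gap 0.02595727947598932 q [-0.23  0.53  1.77 -0.    0.85 -0.03]
shift cm now-axes [ 0.01 -5.16 -0.08]  in target axes [ 0.01 -5.16 -0.1 ] turn deg [-0.23  0.03  0.01]
scene -1 115 x [-95.9 -63.8] y [-42.4 -30.4  -5.1] z [-21.7  -9.6  14.5]
scene 1 26 x [64.4 75.3] y [-41.1 -31.3 -14.9] z [-20.2 -16.3  -7.5]
scene alu 175 x [-61.3  62.9] y [-39.2 -29.4   4.4] z [-23.2 -12.8  19.1] dir [ 0.994  0.078 -0.072] pt [ -9.1 -29.4 -11.7]
top -1 88 x [-89.9 -67.7] y [-47.6 -40.4 -31.4] z [-16.5  -1.6  14.2]
top alu 111 x [-64.9  57.9] y [-44.  -32.9   2.3] z [-24.3  -8.3  23.6] dir [ 0.981  0.089 -0.171] pt [-33.  -33.7  -8.6]
slab ((-85.40576171875, 4.930858612060547), (62.659027099609375, 121.96463012695312), 0.8627101182937622) [[-114.3  -52.6]
 [ -58.3   64.1]]
```

View pics/f12.png

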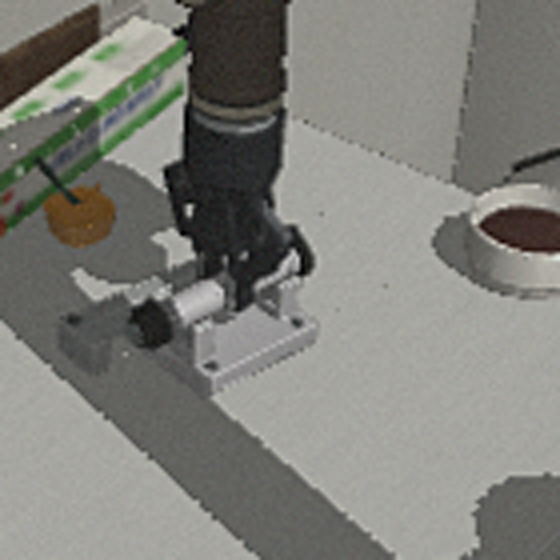

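The barrel lies in both V's with its collars outside the yokes. The rest is against the rail: allowing for the scene camera's edge bias, its front edge is at about −110 mm. Handing in.

```bash
python3 -c "
from station import arm
s=arm.read_state(); print(s['t'],s['force'],s['finger_gap'],abs(s['dq']).max()); print(arm.job_done())"
```

```text
30.825 [-3.7979088   0.78370089 12.86614486] 0.026317934905404187 0.0005931775450819617
the job is handed in; nothing more can be done
None
```

I finished the job and handed it in at 30.8 s, with the arm still holding the barrel pressed into the V's. No verdict was reported.

- **Rest:** I slid and turned it to the rail by gripping its left yoke. After release, the top camera put it at x −60.9 mm and y +1.8 mm in the rail frame, square to within about 0.1°.
- **Barrel:** I gripped the silver one at the middle, lifted it and lowered it into both V's. Contact came at the predicted seat height to within 1 mm. It is about 1 mm off across and within a few mm along, and the collars are outside the yokes.
- **Press:** The last reading was about 13 N vertical and 4 N sideways, with the grip set to 50 N. I estimate roughly 8 N on the near faces and 13 N on the far faces. I did not measure these separately.
- **Bystanders:** The arm stayed clear of the bottle, shaker and ramekin. I did not measure them again at the end.

**What failed or disagreed:**
- **First push:** It turned the rest to about −48° instead of sliding it.
- **First yoke grip:** It closed on nothing. By depth image, the fingertips are 12 mm (shut) to 23 mm (open) behind the reported tool point, not 11 mm ahead as stated. The later touches agreed with that.
- **Final slab check:** The last scene-camera check of the slab was partly hidden and noisy, with its front edge about 4 mm off. I relied on the earlier top view, as the press was nearly straight down.

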